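# Fill the narrow walnut jar through its funnel

## Robot

A 7-joint arm with a two-finger parallel gripper is mounted at the origin on the work surface; the furniture and walls round the work are solid. World frame = base frame: x ahead of the robot, y to its left, z up, the work surface at z = 0. Lengths are in m, angles in rad, forces in N, time in s.
With the tool pointing down it reaches from about 0.35 to 0.9 m from the base axis. Payload 8.1 kg.
Tool frame: the origin (TCP) lies at the very end of the fingers, on their centre line; the grasp point (between the pads) lies 19 mm behind it; z points along the fingers, y is the line along which they close (so a half turn about z gives the same grasp; the last joint's range is limited). The gripper opens to 92 mm and grips with 3 to 60 N. Pads are 19 mm wide; open, the fingers measure 130 mm over their backs; the gripper's body (75 mm by 190 mm) begins 47 mm behind the grasp point.
Start: joints at [-1.438, 0.434, 0.025, 1.573, -0.012, 1.134, -0.075], TCP at [0.146, 0.608, 0.198] pointing down, gripper open.
Joint ranges: [-2.62, 2.62], [-0.44, 2.09], [-1.27, 1.32], [0.08, 2.57], [-1.32, 4.46], [0.12, 2], [-2.74, 2.74]. Speed limits (rad/s): [2.22, 2.22, 3.01, 3.01, 3.14, 3.14, 3.14].

## Interface

Orientations are given as a rotation vector (axis times angle).
In Python, from cell import readout, cams, job gives the robot as it stands.
- The arm moves only by the tool drive_tool, never from a script. Its argument "commands" is a list of rows, each a list of 3 entries, a list of its own where there are three numbers: the turn, a rotation vector about the tool's x, y, z in rad, then the shift along the tool's x, y, z in cm, then the gripper's target within -1 to 1 (fully open at 1, half-way at 0, shut at -1). A call has 1 to 20 rows; each row is the pose to reach, as a shift and turn from the pose commanded when the call began, along the tool's axes at that moment; what a row does not reach only later rows make up. A row lasts 1/12 s, in which the tool goes at most 41.7 mm and 7.16 degrees, less where a joint would pass 70% of its speed; a pose out of reach is approached as far as the arm can. A call with a gripper value outside its range is refused whole. The fingers move at their own pace and stop on an object; "newtons" is the grip in N (left out, the last holds). Time passes only in rows, so rows that repeat a pose let the fingers close. It gives the time, the measured TCP pose, the force, the opening and the grip force at its end, in the units of the state.
- readout.observe(): the state, without advancing time (a new reading comes with each control period).
- cams.get_image(name): name is "scene" or "top" or "wrist"; returns the picture (384x512x3 uint8, blue, green, red); there is no depth.
- cams.camera_info(name): a dict with "camera_matrix" (3x3 intrinsics, pixels), "R" (3x3) and "t" (3): a world point X has camera coordinates R X + t. Camera axes: x right, y down, z forward; pixel columns grow to the right and rows downward; lengths in m; the calibration is good to about 2 mm. A picture is of the moment at which its call begins: read the wrist's pose just before it. camera_info takes no time and is no camera call; for the wrist camera it gives the pose at the moment of the call.
- job.sign_off(): hands the job in; it is judged then, once.
The state is a dict: "clock": time; "joints": joint angles; "dq": joint speeds; "joint_efforts": joint torques, N m; "position": TCP position; "ee_rot": TCP orientation; "force": force on the tool from outside, world axes, zero at the start; "ft_torque": the same for the moment, N m; "width": opening from 0.0 (shut) to 1.0 (fully open); "gripper_force": force on a finger pad.
Only numpy, scipy, OpenCV 4.12 (cv2) and the standard library are available. Lean on these libraries where they do the work, as an engineer would, in place of code of your own. Each camera call takes 0.05 s, during which the arm holds its last target. There are 200 camera calls.

## Task

The jars in the wooden filling rack stand loosely: first slide the rack's end stop gently up against the row until all three are snug between the stop and the end wall. Then take the metal scoop, pour all four walnuts through the orange funnel on top of the narrow clear jar so that they drop right down into it, nudging down any that stick, and set the empty scoop back down upright on the worktop, letting go.

Things in the scene. Friction and masses are not known exactly. Their poses are not given: they have to be found in the camera images.
- rack: Fixed wooden rack: board 104 x 360 mm, 12 mm thick, with low side rails and an end wall (88 wide, top 80 mm above the worktop) at its -y end. Origin on the worktop on the row's centre line; x across the row, y along it from end wall to end stop, z up. The jars stand on the board, 12 mm above the worktop, in a channel 68 mm wide.
- wall_face (a point): Centre of the end wall's inner face, 46 mm above the worktop, axes as the rack; the row must end up against this face.
- stop (a joint): Travel in m of the sliding end stop towards the end wall (rack -y); 0 = far end, limit 0.14. Slides with about 1.5 N of friction plus that of the jars it pushes (under 6 N in all) and stays where it is left. The jars need not stand in line, so the packed row's length differs each time: feel for the force to rise by some 9 N.
- stop_handle (a point): Black upright square post of the end stop, 22 x 22 mm; this point is 15 mm below its top (top 105 mm above the worktop); axes as the rack. It can be pinched from above or pushed; it stands 52 mm from the pushing face (on its rack +y side).
- stop_face (a point): Centre of the end stop's pushing face (64 wide, 62 high), 46 mm above the worktop; axes as the rack. It faces rack -y.
- jar: Narrow clear cylindrical jar next to the end wall, loose, with a wide orange funnel top fixed on it; 52 mm diameter, 112 mm tall to the funnel, bore 44 mm, inner floor 6 mm up, 0.3 kg; origin at the centre of its underside, z up. The funnel (see funnel_mouth) overhangs its neighbours.
- funnel_mouth (a point): Centre of the mouth (upper rim) of the orange funnel, 172 mm above the underside of the clear jar, of which it is a firm part; mouth 110 mm inside and 116 mm outside diameter, narrowing to a 40 mm wide throat, where two walnuts can bridge and need a nudge, 112 to 118 mm above the jar's underside; z up along the jar's axis.
- spice_a: Loose spice jar with an all-green cap, 46 mm diameter, 106 mm tall, in the rack's row; origin at the centre of its underside. Which of the two spice jars stands next to the clear jar varies.
- spice_b: Loose spice jar with a dark-sided cap with a green disc on top, 44 mm diameter, 105 mm tall, in the rack's row; origin at the centre of its underside.
- scoop: Loose aluminium scoop, 0.14 kg, standing on the worktop and holding the walnuts. Origin on the worktop under the middle of its trough; +y is the pouring direction, z up. The trough is 104 mm long (y -52 to +52), 64 mm wide inside, fully open at the lip end; its floor rises 7 degrees towards the lip; walls up to 48 mm.
- scoop_handle (a point): Middle of the scoop's black bar handle, at (0, -95, 40) mm in the scoop's frame, axes as the scoop. The bar runs along the scoop's y, 96 mm long, 16 mm wide (x) and 22 mm tall, its underside 29 mm above the worktop, with a small foot at its rear end.
- scoop_lip (a point): Centre of the scoop's pouring lip (edge of the floor), at (0, 52, 22) mm in the scoop's frame, axes as the scoop.
- walnut_0: One of the four loose walnuts in the scoop, 24 mm thick and 27 mm long, 14 g, rolls easily; origin at its centre, axes turn as it rolls.
- walnut_1: One of the four loose walnuts in the scoop, 24 mm thick and 27 mm long, 14 g, rolls easily; origin at its centre, axes turn as it rolls.
- walnut_2: One of the four loose walnuts in the scoop, 24 mm thick and 27 mm long, 14 g, rolls easily; origin at its centre, axes turn as it rolls.
- walnut_3: One of the four loose walnuts in the scoop, 24 mm thick and 27 mm long, 14 g, rolls easily; origin at its centre, axes turn as it rolls.

How it is judged:
On the way, in this order (a step that is already met when the one before it is completed fails the run):
1. the three jars are snug between end stop and end wall (y of jar in the frame of wall_face below 0.0285 m and horizontal distance between spice_a and spice_b below 0.0473 m and ((horizontal distance between jar and spice_a below 0.0513 m and y of spice_b in the frame of stop_face above -0.0245 m) or (horizontal distance between jar and spice_b below 0.0505 m and y of spice_a in the frame of stop_face above -0.0253 m)) and angle between jar's own z axis and vertical below 0.06 rad), for 0.2 s.
2. all four walnuts are down in the clear jar (horizontal distance between each of walnut_0, walnut_1, walnut_2, walnut_3 and jar below 0.025 m and z of walnut_0 in the frame of jar between 0 and 0.1 m and z of walnut_1 in the frame of jar between 0 and 0.1 m and z of walnut_2 in the frame of jar between 0 and 0.1 m and z of walnut_3 in the frame of jar between 0 and 0.1 m), for 0.2 s.
At the end, for the whole second after the job is handed in: Row snug (no gap over 2.5 mm between wall, clear jar, spice jars and stop; clear jar within 3.5 degrees of upright); all four walnuts in the clear jar below the funnel's throat; scoop upright on the worktop, at rest (all of step 1 and all of step 2 and angle between scoop's own z axis and vertical below 0.08 rad and height (world z) of scoop between -0.006 and 0.006 m and linear speed of scoop below 0.02 m/s); the robot touches nothing.
It fails at once if the end stop is pressed against a spice jar with more than 40 N (contact force between stop and spice_a above 40 N or contact force between stop and spice_b above 40 N).
It also fails if it takes over 61 s, if anything falls off the work surface, if the arm or the gripper's body presses on something with over 40 N, if the wrist force passes 120 N, or if a joint passes its speed limit or range.

## Working session

There is one attempt and no reset: what is moved stays moved. The work goes in short steps, Python scripts to look and compute and a tool call to move; the robot and the scene stay as the last step left them, time stands still between calls to the robot, and variables do not carry over. Pictures are saved under pics/ and viewed, at most 10 in all, crops included, and the job is handed in when it is done.

Besides the shell and the picture viewer there is one more tool, called after "Call:" as name(argument=value, ...), one argument or row to a line, values as JSON. drive_tool: Moves the arm, as the interface text tells. Its arguments: {"type":"object","properties":{"commands":{"type":"array"},"newtons":{"type":"number"}},"required":["commands"]}

```bash
ls; mkdir -p pics; python3 - <<'E'
from cell import readout, cams, job
import cv2, numpy as np
s=readout.observe(); print(s)
a=cams.get_image("scene"); b=cams.get_image("top")
cv2.imwrite("pics/s0.png",a); cv2.imwrite("pics/t0.png",b)
for n in("scene","top"):
    print(cams.camera_info(n))
E
```

```text
pics
{'clock': 0.0, 'joints': array([-1.43759373,  0.4352116 ,  0.02496446,  1.57409237, -0.0116218 ,
        1.13399254, -0.07508262]), 'dq': array([ 5.22861740e-04, -4.30577664e-05, -7.48501968e-04,  2.08470778e-03,
        1.03834997e-03,  2.90726881e-03, -2.26487113e-03]), 'joint_efforts': array([-3.93989612e-04, -6.67871261e+01,  9.84526277e-01, -3.14455390e+01,
       -6.07515872e-02,  4.29913437e-02,  1.66716259e-04]), 'position': array([0.14593223, 0.60715488, 0.1969538 ]), 'ee_rot': array([-3.69616582e-01, -3.11970681e+00,  2.44629413e-03]), 'force': array([-0.13216788,  0.28193814,  0.14259607]), 'ft_torque': array([0.00831639, 0.04782577, 0.00179316]), 'gripper_force': 0.0, 'width': 1.0021920557671131}
{'camera_matrix': array([[439.66945318,   0.        , 252.75138191],
       [  0.        , 439.66945318, 189.85741392],
       [  0.        ,   0.        ,   1.        ]]), 'R': array([[ 0.70615481, -0.708004  ,  0.00870228],
       [-0.45998823, -0.46806108, -0.75453936],
       [ 0.53829008,  0.52881865, -0.65619709]]), 't': array([-0.30830772,  0.32668056,  0.93196269])}
{'camera_matrix': array([[423.25288873,   0.        , 255.40266455],
       [  0.        , 423.25288873, 193.63946516],
       [  0.        ,   0.        ,   1.        ]]), 'R': array([[ 2.91854358e-04, -9.99716171e-01, -2.38221039e-02],
       [-9.96011252e-01,  1.83497305e-03, -8.92088485e-02],
       [ 8.92272413e-02,  2.37531195e-02, -9.95728019e-01]]), 't': array([0.06017111, 0.47159063, 1.19729043])}
```

View pics/s0.png

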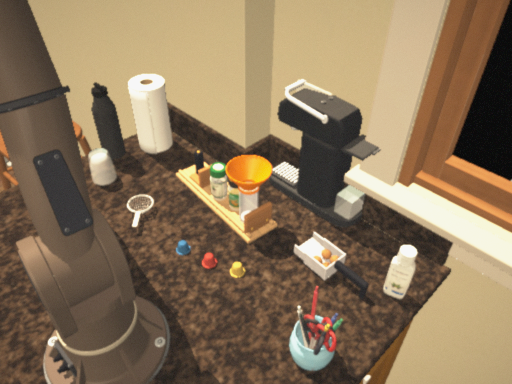

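View pics/t0.png

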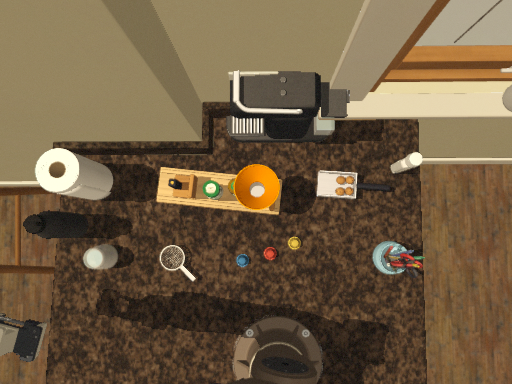

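Scene: stop post is black at top (175,184), the green caps at about (212,188), the funnel at (257,188). The scoop trough is at (318–357,172–198), with its handle extending to (392,187).

```bash
cat > h.py <<'E'
from cell import readout, cams, job
import cv2, numpy as np
from scipy.spatial.transform import Rotation as Ro
def ray(n,uv,z,ci=None):
    c=ci or cams.camera_info(n); K,R,t=c["camera_matrix"],c["R"],np.array(c["t"])
    o=-R.T@t; d=R.T@np.linalg.inv(K)@np.array([uv[0],uv[1],1.]); return o+d*(z-o[2])/d[2]
def proj(n,X,ci=None):
    c=ci or cams.camera_info(n); p=c["camera_matrix"]@(c["R"]@np.array(X)+c["t"]); return p[:2]/p[2]
def pose():
    s=readout.observe(); return s["clock"],s["position"],Ro.from_rotvec(s["ee_rot"]),s
def delta(P,Rm=None):
    """shift cm (and turn) in tool axes from the present pose"""
    _,p,R,_=pose(); d=R.inv().apply(np.array(P)-p)*100
    return np.round(d,2), None if Rm is None else np.round((R.inv()*Rm).as_rotvec(),3)
E
python3 - <<'E'
from h import *
b=cv2.imread("pics/t0.png"); hsv=cv2.cvtColor(b,cv2.COLOR_BGR2HSV)
def blob(m,box):
    x0,y0,x1,y1=box; k=np.zeros_like(m); k[y0:y1,x0:x1]=m[y0:y1,x0:x1]
    c=max(cv2.findContours(k,0,1)[0],key=cv2.contourArea); return c
fm=cv2.inRange(hsv,(5,200,150),(20,255,255)); c=blob(fm,(225,155,290,220))
(e,ax,_)=cv2.fitEllipse(c); print("funnel",e,ax,ray("top",e,.184))
g=cv2.inRange(hsv,(50,80,40),(85,255,255)); c=blob(g,(195,170,228,205)); e=cv2.minEnclosingCircle(c); print("cap",e,ray("top",e[0],.118))
g=cv2.inRange(hsv,(0,0,0),(180,255,45)); c=blob(g,(165,174,186,195)); r=cv2.minAreaRect(c); print("post",r)
for z in(.105,):print(ray("top",r[0],z))
c=blob(g,(356,178,398,196)); r=cv2.minAreaRect(c); print("handle",r,ray("top",r[0],.051), [ray("top",q,.05)[:2].round(3) for q in cv2.boxPoints(r)])
w=cv2.inRange(hsv,(0,0,120),(180,70,255)); c=blob(w,(312,165,362,205)); r=cv2.minAreaRect(c); print("trough",r,ray("top",r[0],.048),[ray("top",q,.04)[:2].round(3) for q in cv2.boxPoints(r)])
cv2.imwrite("pics/t0z.png",cv2.resize(b[150:225,145:405],None,fx=3,fy=3,interpolation=2))
print(cams.camera_info("wrist"),pose()[2].as_matrix())
E
```

```text
funnel (255.25816345214844, 186.41632080078125) (44.22237014770508, 48.215049743652344) [0.47522757 0.05630367 0.184     ]
cap ((211.0, 188.5), 8.500100135803223) [0.47696813 0.17573104 0.118     ]
post ((176.60000610351562, 184.80001831054688), (8.9442720413208, 7.155416965484619), 26.56505012512207)
[0.48853498 0.27065184 0.105     ]
handle ((375.13079833984375, 189.04617309570312), (8.31032657623291, 37.45848846435547), 82.87498474121094) [ 0.48129235 -0.27559754  0.051     ] [array([ 0.487, -0.223]), array([ 0.499, -0.327]), array([ 0.476, -0.329]), array([ 0.463, -0.225])]
trough ((336.452880859375, 183.9808349609375), (39.91701126098633, 26.493305206298828), 3.6913864612579346) [ 0.49612821 -0.16870615  0.048     ] [array([ 0.463, -0.111]), array([ 0.539, -0.117]), array([ 0.531, -0.229]), array([ 0.456, -0.223])]
{'camera_matrix': array([[303.73350736,   0.        , 258.82729952],
       [  0.        , 303.73350736, 188.0414638 ],
       [  0.        ,   0.        ,   1.        ]]), 'R': array([[ 2.34061018e-01,  9.72221704e-01, -6.30379074e-04],
       [ 9.25200620e-01, -2.22541459e-01,  3.07374548e-01],
       [ 2.98695921e-01, -7.25276266e-02, -9.51588404e-01]]), 't': array([-0.6241646 , -0.03790918,  0.39188864])} [[-9.72331224e-01  2.33606402e-01 -1.96664378e-04]
 [ 2.33606446e-01  9.72330235e-01 -1.39359965e-03]
 [-1.34331078e-04 -1.40098252e-03 -9.99999010e-01]]
```

View pics/t0z.png

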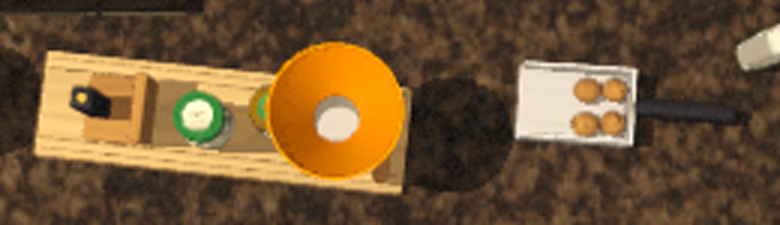

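```bash
python3 - <<'E'
from h import *
def tri(a,b):
    P=[c["camera_matrix"]@np.c_[c["R"],c["t"]] for c in(cams.camera_info("scene"),cams.camera_info("top"))]
    X=cv2.triangulatePoints(P[0],P[1],np.array(a,float).reshape(2,1),np.array(b,float).reshape(2,1)); return (X[:3]/X[3]).ravel().round(3)
print("bottle",tri((98,88),(35,222)),"towel",tri((147,79),(60,169)),"cup",tri((98,155),(92,257)),"postTop",tri((198,152),(172.5,182.5)),"machine", tri((290,113),(237,112)))
for n,uv in dict(b0=(160.5,166.5),b1=(282,179),b2=(157.5,202),b3=(279.5,214)).items(): print(n,ray("top",uv,.02).round(3))
for n,uv in dict(post=(172.5,182.5)).items(): print(n,ray("top",uv,.105).round(3))
T=Ro.from_matrix(np.array([[.102,.995,0],[.995,-.102,0],[0,0,-1.]]).T)
print(delta([.42,.32,.32],T),delta([.20,.50,.32],T), T.as_matrix())
E
```

```text
bottle [0.382 0.584 0.234] towel [0.511 0.526 0.239] cup [0.293 0.506 0.078] postTop [0.494 0.283 0.102] machine [0.654 0.092 0.247]
b0 [0.552 0.337 0.02 ]
b1 [ 0.514 -0.017  0.02 ]
b2 [0.448 0.343 0.02 ]
b3 [ 0.413 -0.009  0.02 ]
post [0.495 0.282 0.105]
(array([-33.36, -21.54, -12.26]), array([-1.000e-03,  1.000e-03,  1.437e+00])) (array([ -7.76,  -9.18, -12.28]), array([-1.000e-03,  1.000e-03,  1.437e+00])) [[ 0.10197813  0.99478664  0.        ]
 [ 0.99478664 -0.10197813  0.        ]
 [ 0.          0.         -1.        ]]
```

Call:
drive_tool(
  commands=[
    [[0, 0, 0.1], [0, 0, -4], 1],
    [[0, 0, 0.2], [-1, -0.5, -8], 1],
    [[0, 0, 0.3], [-4, -2, -11], 1],
    [[0, 0, 0.42], [-7.5, -4, -12], 1],
    [[0, 0, 0.54], [-11, -6, -12], 1],
    [[0, 0, 0.66], [-14.5, -8, -12], 1],
    [[0, 0, 0.78], [-18, -10, -12], 1],
    [[0, 0, 0.9], [-21.5, -12, -12], 1],
    [[0, 0, 1.02], [-25, -14, -12], 1],
    [[0, 0, 1.14], [-28.5, -16, -12], 1],
    [[0, 0, 1.26], [-32, -18, -11], 1],
    [[0, 0, 1.38], [-35.5, -20, -10], 1],
    [[0, 0, 1.44], [-39, -22, -8], 1],
    [[0, 0, 1.44], [-41.5, -23.2, -5.3], 1],
    [[0, 0, 1.44], [-41.5, -23.2, -5.3], 1],
    [[0, 0, 1.44], [-41.5, -23.2, -5.3], 1],
    [[0, 0, 1.44], [-41.5, -23.2, -5.3], 1],
  ],
  newtons=15,
)

```text
clock: 1.52
position: [0.4949, 0.2855, 0.2505]
ee_rot: [-2.334, -2.102, 0.001]
force: [-0.2, 0.7, 0.5]
width: 1.004
gripper_force: 0.0
```

```bash
python3 - <<'E'
from h import *
t,p,R,s=pose(); print(t,p,R.as_matrix().round(3),s["force"],s["joints"].round(2))
ci=cams.camera_info("wrist"); im=cams.get_image("wrist"); cv2.imwrite("pics/w1.png",im)
np.savez("w1.npz",**ci)
for z in(.105,):print(proj("wrist",[.495,.283,z],ci))
E
```

```text
1.5167 [0.49490198 0.28552802 0.25052632] [[ 0.105  0.995 -0.001]
 [ 0.995 -0.105 -0.   ]
 [-0.    -0.001 -1.   ]] [-0.15250028  0.69526118  0.52593215] [-0.97  0.32  0.48  1.66 -0.16  1.2  -0.56]
[259.69943078 170.12811477]
```

View pics/w1.png

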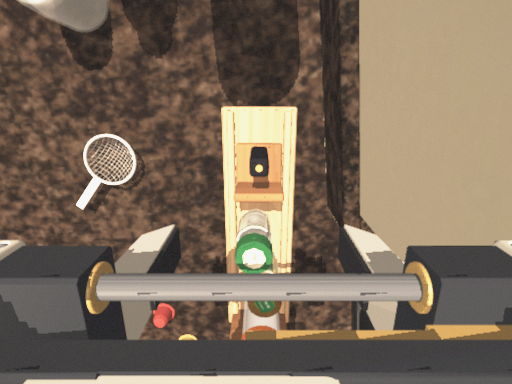

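Wrist view: post top is at (259,168), as predicted (260,170), and the fingers straddle it. I'll descend and pinch.

Call:
drive_tool(
  commands=[
    [[0, 0, 0], [-0.2, 0, 4], 1],
    [[0, 0, 0], [-0.2, 0, 8], 1],
    [[0, 0, 0], [-0.2, 0, 12], 1],
    [[0, 0, 0], [-0.2, 0, 15.5], 1],
    [[0, 0, 0], [-0.2, 0, 17.8], 1],
    [[0, 0, 0], [-0.2, 0, 17.8], 1],
    [[0, 0, 0], [-0.2, 0, 17.8], -1],
    [[0, 0, 0], [-0.2, 0, 17.8], -1],
    [[0, 0, 0], [-0.2, 0, 17.8], -1],
    [[0, 0, 0], [-0.2, 0, 17.8], -1],
    [[0, 0, 0], [-0.2, 0, 17.8], -1],
    [[0, 0, 0], [-0.2, 0, 17.8], -1],
    [[0, 0, 0], [-0.2, 0, 17.8], -1],
    [[0, 0, 0], [-0.2, 0, 17.8], -1],
  ],
  newtons=25,
)

```text
clock: 2.73
position: [0.4952, 0.2832, 0.073]
ee_rot: [-2.335, -2.102, -0.001]
force: [-0.4, 0.1, -0.4]
width: 0.468
gripper_force: 0.0
```

Call:
drive_tool(
  commands=[
    [[0, 0, 0], [0, 0, 0], -1],
    [[0, 0, 0], [0, 0, 0], -1],
    [[0, 0, 0], [0, 0, 0], -1],
    [[0, 0, 0], [0, 0, 0], -1],
    [[0, 0, 0], [0, 0, 0], -1],
    [[0, 0, 0], [0, 0, 0], -1],
  ],
)

```text
clock: 3.23
position: [0.4944, 0.2832, 0.0726]
ee_rot: [-2.334, -2.102, 0.002]
force: [-4.5, 0.2, 2.7]
width: 0.231
gripper_force: 25.0
```

Call:
drive_tool(
  commands=[
    [[0, 0, 0], [-0.4, 0, 0], -1],
    [[0, 0, 0], [-0.9, 0, 0], -1],
    [[0, 0, 0], [-1.4, 0, 0], -1],
    [[0, 0, 0], [-1.9, 0, 0], -1],
    [[0, 0, 0], [-2.4, 0, 0], -1],
    [[0, 0, 0], [-2.9, 0, 0], -1],
    [[0, 0, 0], [-3.4, 0, 0], -1],
    [[0, 0, 0], [-3.9, 0, 0], -1],
    [[0, 0, 0], [-4.3, 0, 0], -1],
    [[0, 0, 0], [-4.6, 0, 0], -1],
    [[0, 0, 0], [-4.8, 0, 0], -1],
    [[0, 0, 0], [-5, 0, 0], -1],
    [[0, 0, 0], [-5.2, 0, 0], -1],
    [[0, 0, 0], [-5.4, 0, 0], -1],
  ],
)

```text
clock: 4.4
position: [0.4886, 0.2292, 0.0726]
ee_rot: [-2.334, -2.101, 0.001]
force: [-4.6, 2.3, 3.2]
width: 0.225
gripper_force: 25.0
```

```bash
python3 - <<'E'
from h import *
im=cams.get_image("top"); cv2.imwrite("pics/t1.png",cv2.resize(im[150:225,145:405],None,fx=3,fy=3,interpolation=2))
im=cams.get_image("scene"); cv2.imwrite("pics/s1.png",cv2.resize(im[140:290,160:360],None,fx=3,fy=3,interpolation=2))
E
```

```text
(no output)
```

View pics/s1.png

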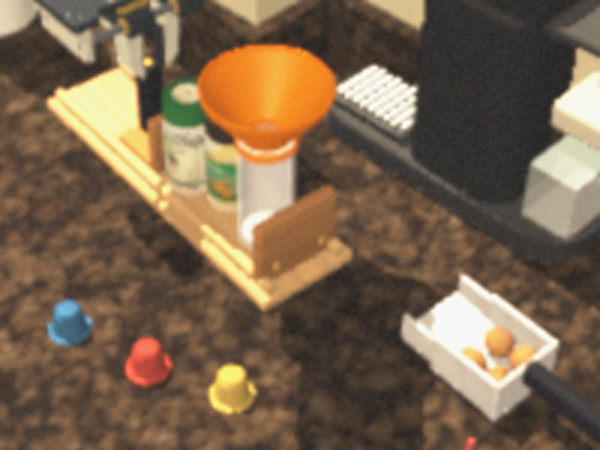

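The stop is just short of the green-capped jar. I'll keep pushing slowly.

Call:
drive_tool(
  commands=[
    [[0, 0, 0], [-0.2, 0, 0], -1],
    [[0, 0, 0], [-0.4, 0, 0], -1],
    [[0, 0, 0], [-0.6, 0, 0], -1],
    [[0, 0, 0], [-0.8, 0, 0], -1],
    [[0, 0, 0], [-1.0, 0, 0], -1],
    [[0, 0, 0], [-1.2, 0, 0], -1],
  ],
)

```text
clock: 5.0
position: [0.4874, 0.2173, 0.0726]
ee_rot: [-2.334, -2.101, 0.001]
force: [-3.9, 4.5, 0.9]
width: 0.232
gripper_force: 25.0
```

Call:
drive_tool(
  commands=[
    [[0, 0, 0], [-0.15, 0, 0], -1],
    [[0, 0, 0], [-0.3, 0, 0], -1],
    [[0, 0, 0], [-0.45, 0, 0], -1],
    [[0, 0, 0], [-0.6, 0, 0], -1],
  ],
)

```text
clock: 5.33
position: [0.4868, 0.2117, 0.0726]
ee_rot: [-2.334, -2.101, 0.001]
force: [-4.6, 4.3, 1.3]
width: 0.234
gripper_force: 25.0
```

Call:
drive_tool(
  commands=[
    [[0, 0, 0], [-0.15, 0, 0], -1],
    [[0, 0, 0], [-0.3, 0, 0], -1],
    [[0, 0, 0], [-0.45, 0, 0], -1],
  ],
)

```text
clock: 5.58
position: [0.4863, 0.2072, 0.0726]
ee_rot: [-2.334, -2.101, 0.001]
force: [-4.8, 4.8, 1.5]
width: 0.23
gripper_force: 25.0
```

Call:
drive_tool(
  commands=[
    [[0, 0, 0], [-0.12, 0, 0], -1],
    [[0, 0, 0], [-0.24, 0, 0], -1],
    [[0, 0, 0], [-0.36, 0, 0], -1],
  ],
)

```text
clock: 5.83
position: [0.4859, 0.2037, 0.0726]
ee_rot: [-2.334, -2.101, 0.001]
force: [-4.6, 6.7, 0.7]
width: 0.233
gripper_force: 25.0
```

```bash
python3 - <<'E'
from h import *
im=cams.get_image("scene"); cv2.imwrite("pics/s2.png",cv2.resize(im[140:290,160:360],None,fx=3,fy=3,interpolation=2))
E
```

```text
(no output)
```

View pics/s2.png

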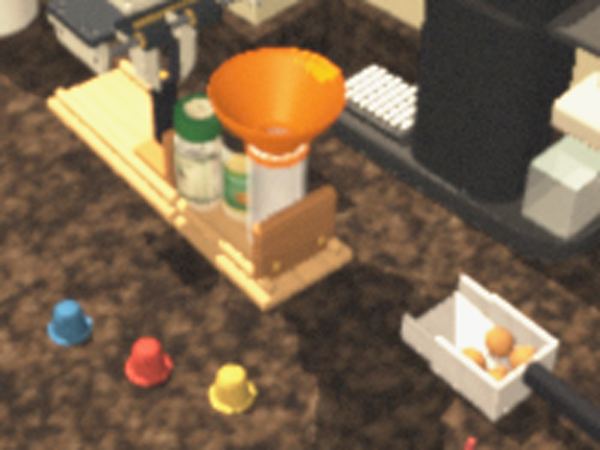

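The row is now moving as a whole, and the clear jar is nearing the wall. I'll go on in small steps.

Call:
drive_tool(
  commands=[
    [[0, 0, 0], [-0.1, 0, 0], -1],
    [[0, 0, 0], [-0.2, 0, 0], -1],
    [[0, 0, 0], [-0.3, 0, 0], -1],
  ],
)

```text
clock: 6.13
position: [0.4857, 0.2017, 0.0727]
ee_rot: [-2.333, -2.101, -0.001]
force: [-4.3, 10.2, -2.7]
width: 0.232
gripper_force: 25.0
```

Call:
drive_tool(
  commands=[
    [[0, 0, 0], [-0.1, 0, 0], -1],
    [[0, 0, 0], [-0.2, 0, 0], -1],
  ],
)

```text
clock: 6.3
position: [0.4857, 0.2014, 0.0727]
ee_rot: [-2.331, -2.102, -0.004]
force: [-3.3, 14.6, -4.7]
width: 0.228
gripper_force: 25.0
```

Call:
drive_tool(
  commands=[
    [[0, 0, 0], [-0.1, 0, 0], -1],
    [[0, 0, 0], [-0.2, 0, 0], -1],
  ],
)

```text
clock: 6.47
position: [0.4857, 0.2011, 0.0727]
ee_rot: [-2.329, -2.103, -0.006]
force: [-2.4, 20.4, -7.3]
width: 0.231
gripper_force: 25.0
```

Call:
drive_tool(
  commands=[
    [[0, 0, 0], [0.15, 0, 0], -1],
    [[0, 0, 0], [0.3, 0, 0], -1],
    [[0, 0, 0], [0.3, 0, 0], -1],
    [[0, 0, 0], [0.3, 0, 0], 0],
    [[0, 0, 0], [0.3, 0, 0], 0],
    [[0, 0, 0], [0.3, 0, 0], 0],
    [[0, 0, 0], [0.3, 0, 0], 0],
    [[0, 0, 0], [0.3, 0, 0], 0],
    [[0, 0, 0], [0.3, 0, 0], 0],
  ],
)

```text
clock: 7.22
position: [0.4866, 0.1991, 0.0728]
ee_rot: [2.335, 2.101, 0.0]
force: [0.2, 0.0, -0.9]
width: 0.496
gripper_force: 0.0
```

```bash
python3 - <<'E'
from h import *
t,p,R,s=pose(); print(t,p,R.as_matrix().round(3),s["force"])
# scoop from first top view: yaw ~ -0.067
y=-.067; c,sn=np.cos(y),np.sin(y)
print(delta([.485,-.262,.30]))
E
```

```text
7.2167 [0.48655889 0.19911163 0.07279006] [[ 0.105  0.994  0.   ]
 [ 0.994 -0.105 -0.   ]
 [-0.     0.    -1.   ]] [ 0.18182193  0.03771257 -0.9083891 ]
(array([-45.87,   4.72, -22.71]), None)
```

Call:
drive_tool(
  commands=[
    [[0, 0, 0], [0, 0, -4], 0],
    [[0, 0, 0], [0, 0, -8], 0],
    [[0, 0, 0], [0, 0, -12], 0],
    [[0, 0, 0], [0, 0, -16], 0],
    [[0, 0, 0], [0, 0, -20], 0],
    [[0, 0, 0], [-3, 0.3, -22], 0],
    [[0, 0, 0], [-7, 0.8, -22], 0],
    [[0, 0, 0], [-11, 1.2, -22], 0],
    [[0, 0, 0], [-15, 1.6, -22], 0],
    [[0, 0, 0], [-19, 2, -22], 0],
    [[0, 0, 0], [-23, 2.4, -22], 0],
    [[0, 0, 0], [-27, 2.8, -22], 0],
    [[0, 0, 0], [-31, 3.2, -22], 0],
    [[0, 0, 0], [-35, 3.7, -22], 0],
    [[0, 0, 0], [-39, 4.2, -21], 0],
    [[0, 0, 0], [-42.5, 4.6, -19], 0],
    [[0, 0, 0], [-44.7, 5, -17.5], 0],
    [[0, 0, 0], [-44.7, 5, -17.5], 0],
    [[0, 0, 0], [-44.7, 5, -17.5], 0],
    [[0, 0, 0], [-44.7, 5, -17.5], 0],
  ],
)

```text
clock: 8.88
position: [0.4893, -0.2497, 0.2479]
ee_rot: [-2.335, -2.102, -0.0]
force: [-0.4, 0.6, -0.7]
width: 0.5
gripper_force: 0.0
```

```bash
python3 - <<'E'
from h import *
t,p,R,s=pose(); print(t,p,R.as_matrix().round(3),s["joints"].round(2))
ci=cams.camera_info("wrist"); im=cams.get_image("wrist"); cv2.imwrite("pics/w2.png",im)
np.savez("w2.npz",**ci)
E
```

```text
8.8833 [ 0.48930662 -0.24972003  0.24787598] [[ 0.105  0.994 -0.   ]
 [ 0.994 -0.105  0.   ]
 [ 0.    -0.    -1.   ]] [-0.2   0.32  0.77  1.73 -0.24  1.19  0.53]
```

View pics/w2.png

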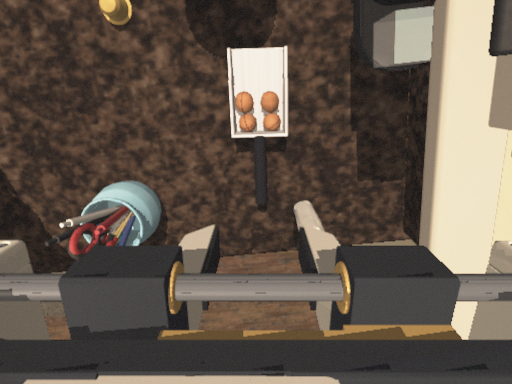

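Wrist view: the trough spans (228,48)–(288,136), and the handle runs from (260,138) to (263,204).

```bash
python3 - <<'E'
from h import *
ci=dict(np.load("w2.npz")); r=lambda u,z:ray("wrist",u,z,ci)[:2]
for u in((228,48),(287,46),(232,137),(288,135)): print(u,r(u,.047).round(4))
a,b=r((260,140),.051),r((263,204),.051); print("handle",a,b,"yaw",np.arctan2(-(a-b)[0],(a-b)[1]))
m=(r((228,48),.047)+r((287,46),.047)+r((232,137),.047)+r((288,135),.047))/4; print("mid",m)
f=(r((228,48),.047)+r((287,46),.047))/2; q=(r((232,137),.047)+r((288,135),.047))/2; d=f-q; print("yaw",np.arctan2(-d[0],d[1]))
E
```

```text
(228, 48) [ 0.4666 -0.1161]
(287, 46) [ 0.5354 -0.1213]
(232, 137) [ 0.4576 -0.2194]
(288, 135) [ 0.5287 -0.2244]
handle [ 0.49271302 -0.22633864] [ 0.48775832 -0.31274447] yaw -0.057279492848829675
mid [ 0.49708051 -0.17029378]
yaw -0.07596906821535274
```

Call:
drive_tool(
  commands=[
    [[0, 0, -0.037], [-1.5, 0.3, 4], 0],
    [[0, 0, -0.037], [-1.5, 0.3, 8], 0],
    [[0, 0, -0.037], [-1.5, 0.3, 12], 0],
    [[0, 0, -0.037], [-1.5, 0.3, 16], 0],
    [[0, 0, -0.037], [-1.5, 0.3, 19.5], 0],
    [[0, 0, -0.037], [-1.5, 0.3, 22], 0],
    [[0, 0, -0.037], [-1.5, 0.3, 22.6], 0],
    [[0, 0, -0.037], [-1.5, 0.3, 22.6], 0],
    [[0, 0, -0.037], [-1.5, 0.3, 22.6], -1],
    [[0, 0, -0.037], [-1.5, 0.3, 22.6], -1],
    [[0, 0, -0.037], [-1.5, 0.3, 22.6], -1],
    [[0, 0, -0.037], [-1.5, 0.3, 22.6], -1],
    [[0, 0, -0.037], [-1.5, 0.3, 22.6], -1],
    [[0, 0, -0.037], [-1.5, 0.3, 22.6], -1],
    [[0, 0, -0.037], [-1.5, 0.3, 22.6], -1],
    [[0, 0, -0.037], [-1.5, 0.3, 22.6], -1],
    [[0, 0, -0.037], [-1.5, 0.3, 22.6], -1],
  ],
  newtons=60,
)

```text
clock: 10.35
position: [0.4892, -0.2664, 0.0234]
ee_rot: [-2.297, -2.142, 0.0]
force: [-9.7, 3.0, 25.4]
width: 0.006
gripper_force: 12.3
```

```bash
python3 - <<'E'
from h import *
im=cams.get_image("scene"); w=cams.get_image("wrist"); t=cams.get_image("top")
a=cv2.resize(im[180:330,260:400],(420,450)); b=cv2.resize(w[:,130:400],(316,450))
cv2.imwrite("pics/m3.png",np.hstack([a,b])); cv2.imwrite("pics/s3.png",im);cv2.imwrite("pics/t3.png",t)
E
```

```text
(no output)
```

View pics/m3.png

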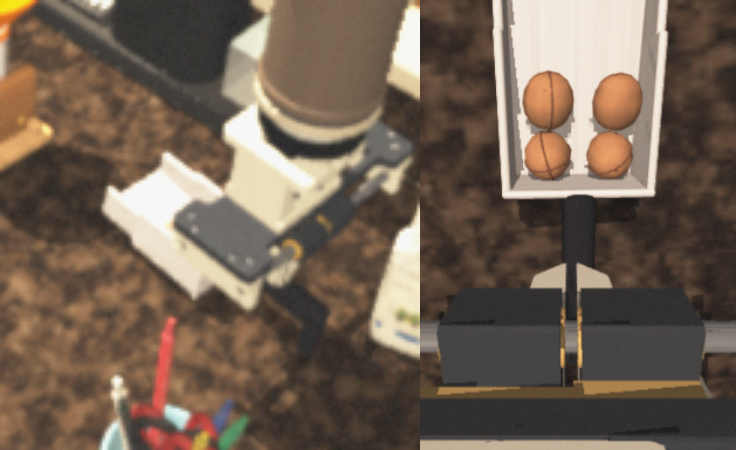

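Call:
drive_tool(
  commands=[
    [[0, 0, 0], [0, 0, 0], -1],
    [[0, 0, 0], [0, 0, 0], -1],
    [[0, 0, 0], [0, 0, 0], -1],
  ],
)

```text
clock: 10.75
position: [0.4893, -0.2665, 0.0234]
ee_rot: [-2.297, -2.142, -0.0]
force: [-10.1, 1.3, 25.2]
width: 0.007
gripper_force: 12.1
```

```bash
python3 - <<'E'
from h import *
w=cams.get_image("wrist"); cv2.imwrite("pics/w4.png",cv2.resize(w[150:384,180:340],None,fx=3,fy=2.5,interpolation=2))
E
```

```text
(no output)
```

View pics/w4.png

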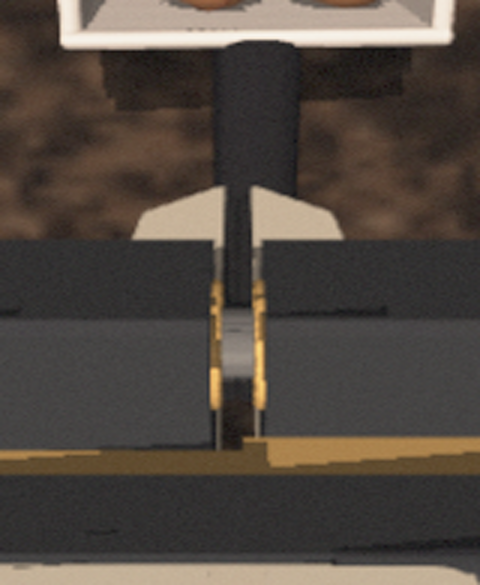

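The reported width is 0.6 mm, which doesn't fit a 16 mm bar. I'll reopen and close again more gently to compare.

Call:
drive_tool(
  commands=[
    [[0, 0, 0], [0, 0, 0], 0],
    [[0, 0, 0], [0, 0, 0], 0],
    [[0, 0, 0], [0, 0, 0], 0],
    [[0, 0, 0], [0, 0, 0], 0],
    [[0, 0, 0], [0, 0, 0], 0],
  ],
  newtons=12,
)

```text
clock: 11.22
position: [0.4927, -0.267, 0.023]
ee_rot: [2.292, 2.141, 0.002]
force: [2.6, -3.9, 9.2]
width: 0.315
gripper_force: 4.6
```

Call:
drive_tool(
  commands=[
    [[0, 0, 0], [0, 0, -5], 0],
    [[0, 0, 0], [0, 0, -10], 0],
    [[0, 0, 0], [0, 0, -10], 0],
    [[0, 0, 0], [0, 0, -10], 0],
  ],
)

```text
clock: 11.55
position: [0.4929, -0.2671, 0.1259]
ee_rot: [2.291, 2.14, 0.005]
force: [0.8, -0.6, 0.2]
width: 0.493
gripper_force: 0.0
```

```bash
python3 - <<'E'
from h import *
t,p,R,s=pose(); print(t,p)
ci=cams.camera_info("wrist"); np.savez("w5.npz",**ci)
w=cams.get_image("wrist"); s=cams.get_image("scene")
cv2.imwrite("pics/m5.png",np.hstack([cv2.resize(s[200:320,280:400],(384,384)),w[:,120:420]]))
for X in([.4905,-.265,.051],[.494,-.217,.051],[.487,-.313,.051]): print(proj("wrist",X,ci)-[120,0])
E
```

```text
11.55 [ 0.49293189 -0.26714521  0.12590229]
[135.98830731 184.79184651]
[136.05633881 131.03005221]
[135.92726757 233.02841222]
```

View pics/m5.png

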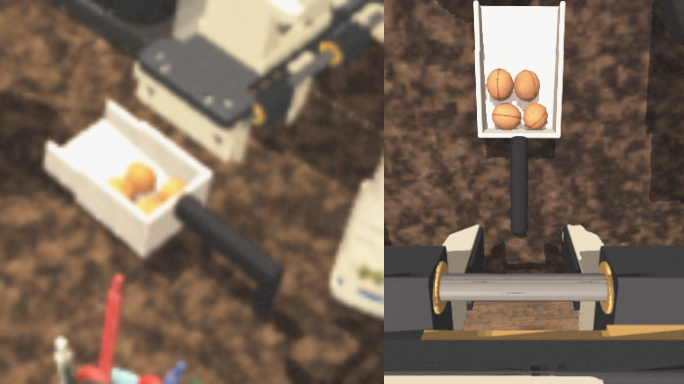

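The scoop is undisturbed and the handle is where I measured it. I'll retry centred, with less force, checking on the way.

Call:
drive_tool(
  commands=[
    [[0, 0, 0], [0, -0.1, 4], 0],
    [[0, 0, 0], [0, -0.1, 8], 0],
    [[0, 0, 0], [0, -0.1, 10], 0],
    [[0, 0, 0], [0, -0.1, 10], 0],
    [[0, 0, 0], [0, -0.1, 10], 0],
    [[0, 0, 0], [0, -0.1, 10], 0],
  ],
  newtons=15,
)

```text
clock: 12.15
position: [0.4897, -0.266, 0.0223]
ee_rot: [2.296, 2.144, -0.0]
force: [0.6, -0.2, 0.2]
width: 0.497
gripper_force: 0.0
```

Call:
drive_tool(
  commands=[
    [[0, 0, 0], [0, 0, 0], -0.4],
    [[0, 0, 0], [0, 0, 0], -0.4],
    [[0, 0, 0], [0, 0, 0], -0.4],
    [[0, 0, 0], [0, 0, 0], -0.4],
  ],
)

```text
clock: 12.48
position: [0.4901, -0.2655, 0.0225]
ee_rot: [2.295, 2.144, 0.001]
force: [0.0, -0.6, -0.3]
width: 0.311
gripper_force: 0.0
```

Call:
drive_tool(
  commands=[
    [[0, 0, 0], [0, 0, 0], -1],
    [[0, 0, 0], [0, 0, 0], -1],
    [[0, 0, 0], [0, 0, 0], -1],
    [[0, 0, 0], [0, 0, 0], -1],
  ],
)

```text
clock: 12.82
position: [0.4901, -0.2658, 0.0223]
ee_rot: [2.295, 2.144, 0.001]
force: [-1.2, -0.3, 5.8]
width: 0.058
gripper_force: 3.2
```

Call:
drive_tool(
  commands=[
    [[0, 0, 0], [0, 0, 0], -1],
    [[0, 0, 0], [0, 0, 0], -1],
    [[0, 0, 0], [0, 0, 0], -1],
  ],
)

```text
clock: 13.07
position: [0.4902, -0.2659, 0.0224]
ee_rot: [2.295, 2.144, 0.001]
force: [-0.2, 0.1, 5.8]
width: 0.005
gripper_force: 3.1
```

```bash
cat >> h.py <<'E'
def scoop(tag=None):
    """trough corners/handle in the wrist image by mask; pixels"""
    ci=cams.camera_info("wrist"); im=cams.get_image("wrist"); hsv=cv2.cvtColor(im,cv2.COLOR_BGR2HSV)
    m=cv2.inRange(hsv,(0,0,130),(180,70,255)); m[225:]=0
    c=max(cv2.findContours(m,0,1)[0],key=cv2.contourArea); return ci,im,cv2.minAreaRect(c),cv2.contourArea(c)
E
python3 - <<'E'
from h import *
t,p,R,s=pose(); print(t,p,R.as_matrix().round(3),s["force"],s["ft_torque"],s["width"],s["gripper_force"])
ci,im,r,a=scoop(); print(r,a)
for q in cv2.boxPoints(r): print(q.round(),ray("wrist",q,.047,ci).round(3))
# dark-handle columns per row
g=im.max(2)
for row in range(120,260,10):
    x=np.where(g[row,200:320]<45)[0]+200; print(row,(x.min(),x.max(),len(x)) if len(x) else None)
E
```

```text
13.0667 [ 0.49020092 -0.26586374  0.0223723 ] [[ 0.068  0.998  0.001]
 [ 0.998 -0.068 -0.001]
 [-0.     0.001 -1.   ]] [-0.21074076  0.09433983  5.81696708] [-0.0593145   0.12500558  0.02457466] 0.005109781119676716 3.1358244008151814
((259.5, 84.0), (168.0, 149.0), 90.0) 18203.0
[185.   0.] [ 0.464 -0.14   0.047]
[334.   0.] [ 0.533 -0.145  0.047]
[334. 168.] [ 0.534 -0.226  0.047]
[185. 168.] [ 0.452 -0.22   0.047]
120 None
130 None
140 None
150 None
160 None
170 (np.int64(209), np.int64(311), 65)
180 (np.int64(216), np.int64(310), 76)
190 (np.int64(243), np.int64(317), 35)
200 (np.int64(244), np.int64(312), 12)
210 (np.int64(245), np.int64(271), 8)
220 (np.int64(245), np.int64(271), 9)
230 (np.int64(256), np.int64(261), 4)
240 (np.int64(256), np.int64(260), 5)
250 (np.int64(220), np.int64(307), 8)
```

Call:
drive_tool(
  commands=[
    [[0, 0, 0], [0, 0, -0.3], -1],
    [[0, 0, 0], [0, 0, -0.6], -1],
    [[0, 0, 0], [0, 0, -0.6], -1],
  ],
)

```text
clock: 13.37
position: [0.4897, -0.2656, 0.0282]
ee_rot: [2.295, 2.144, 0.0]
force: [0.2, -0.3, 0.4]
width: 0.006
gripper_force: 0.0
```

Call:
drive_tool(
  commands=[
    [[0, 0, 0], [0, 0, -0.4], -1],
    [[0, 0, 0], [0, 0, -0.8], -1],
    [[0, 0, 0], [0, 0, -0.8], -1],
  ],
)

```text
clock: 13.62
position: [0.4899, -0.2657, 0.0365]
ee_rot: [2.295, 2.144, 0.001]
force: [0.1, -0.0, -0.4]
width: 0.003
gripper_force: 0.0
```

```bash
python3 - <<'E'
from h import *
t,p,R,s=pose(); print(t,p,s["force"],s["ft_torque"],s["width"],s["gripper_force"])
ci,im,r,a=scoop(); print(r,a)
E
```

```text
13.6167 [ 0.48991395 -0.26566554  0.03650619] [ 0.10611028 -0.04818972 -0.40675398] [-0.1405635   0.06261174 -0.0348052 ] 0.0030429243549240075 0.0
((259.9999694824219, 80.99998474121094), (135.99996948242188, 161.99996948242188), -0.0) 16448.5
```

```bash
python3 - <<'E'
from h import *
a,b=dict(np.load("w2.npz")),dict(np.load("w5.npz"))
P=[c["camera_matrix"]@np.c_[c["R"],c["t"]] for c in(a,b)]
def tri(u,v):
    X=cv2.triangulatePoints(P[0],P[1],np.array(u,float).reshape(2,1),np.array(v,float).reshape(2,1)); return (X[:3]/X[3]).ravel().round(3)
print("front",tri((260,138),(255,138)),"rear",tri((263,204),(255,233)))
print("wall corners",tri((232,137),(213,136)),tri((288,135),(296,136)))
for c in(a,b): print("cam",(-c["R"].T@c["t"]).round(3))
E
```

```text
front [ 0.492 -0.228  0.019] rear [ 0.487 -0.311  0.054]
wall corners [ 0.46  -0.216  0.074] [ 0.529 -0.226  0.039]
cam [ 0.498 -0.167  0.435]
cam [ 0.497 -0.183  0.313]
```

Call:
drive_tool(
  commands=[
    [[0, 0, 0], [0, 0, -2], -1],
    [[0, 0, 0], [0, 0, -4], -1],
    [[0, 0, 0], [0, 0, -4], -1],
    [[0, 0, 0], [0, 0, -4], -1],
  ],
)

```text
clock: 14.0
position: [0.4902, -0.2657, 0.0764]
ee_rot: [2.294, 2.144, 0.002]
force: [0.1, -0.5, -0.5]
width: 0.005
gripper_force: 0.0
```

Call:
drive_tool(
  commands=[
    [[0, 0, 0], [0, 0, 0.5], -1],
    [[0, 0, 0], [0, 0, 1], -1],
    [[0, 0, 0], [0, 0, 1.5], -1],
    [[0, 0, 0], [0, 0, 1.8], -1],
  ],
)

```text
clock: 14.33
position: [0.4887, -0.2649, 0.0561]
ee_rot: [-2.294, -2.143, 0.002]
force: [-0.1, 0.8, -1.2]
width: 0.005
gripper_force: 0.0
```

Call:
drive_tool(
  commands=[
    [[0, 0, 0], [0, 0, 0.3], -1],
    [[0, 0, 0], [0, 0, 0.6], -1],
    [[0, 0, 0], [0, 0, 0.6], -1],
  ],
)

```text
clock: 14.58
position: [0.4891, -0.2653, 0.0509]
ee_rot: [-2.295, -2.144, 0.001]
force: [0.2, 0.2, -0.1]
width: 0.005
gripper_force: 0.0
```

```bash
python3 - <<'E'
from h import *
t,p,R,s=pose(); print(t,p,s["force"],s["width"])
ci=cams.camera_info("wrist"); print("tcp px",proj("wrist",p,ci), "20mm up",proj("wrist",p+[0,0,.02],ci))
print("m5: tcp",proj("wrist",[.4929,-.2671,.1259],dict(np.load("w5.npz"))))
E
```

```text
14.5833 [ 0.48914045 -0.26527242  0.05091336] [ 0.23112958  0.20022785 -0.12702838] 0.004975641740642854
tcp px [259.5434486  220.95525566] 20mm up [259.57127095 234.43009726]
m5: tcp [259.4890903  220.87915602]
```

Call:
drive_tool(
  commands=[
    [[0, 0, 0], [0, 0, 0.3], -1],
    [[0, 0, 0], [0, 0, 0.5], -1],
    [[0, 0, 0], [0, 0, 0.5], -1],
  ],
)

```text
clock: 14.83
position: [0.4894, -0.2653, 0.0464]
ee_rot: [-2.295, -2.144, 0.0]
force: [-1.0, 0.1, 1.0]
width: 0.007
gripper_force: 0.0
```

Call:
drive_tool(
  commands=[
    [[0, 0, 0], [0, 0, 0.3], -1],
    [[0, 0, 0], [0, 0, 0.5], -1],
    [[0, 0, 0], [0, 0, 0.5], -1],
  ],
)

```text
clock: 15.08
position: [0.4894, -0.2653, 0.0413]
ee_rot: [-2.295, -2.144, 0.0]
force: [-0.2, 1.2, -0.4]
width: 0.002
gripper_force: 0.0
```

Call:
drive_tool(
  commands=[
    [[0, 0, 0], [0, 0, 0.3], -1],
    [[0, 0, 0], [0, 0, 0.5], -1],
    [[0, 0, 0], [0, 0, 0.5], -1],
  ],
)

```text
clock: 15.33
position: [0.4893, -0.2652, 0.0363]
ee_rot: [-2.295, -2.144, 0.0]
force: [-0.3, -0.2, -0.0]
width: 0.002
gripper_force: 0.0
```

```bash
python3 - <<'E'
from h import *
ci=dict(np.load("w5.npz")); p=np.array([.4929,-.2671,.1259])
for up in(0,.01,.02,.03):
    q=[proj("wrist",p+[sx*.0227,.0095,up],ci).round(0) for sx in(-1,1)]; print(up,q)
im=cv2.imread("pics/m5.png")[:,384:]; g=cv2.cvtColor(im,6)
for r in range(215,250,3): print(r,g[r,50:230:5])
E
```

```text
0 [array([224., 210.]), array([293., 205.])]
0.01 [array([223., 216.]), array([295., 211.])]
0.02 [array([221., 223.]), array([297., 218.])]
0.03 [array([219., 230.]), array([299., 225.])]
215 [ 80  70  88  91  92  69  79  66  63  74 103  98  65  69  66  58  62  57
  52  61  59  54  68  75  66  81  86  87  76  86  90  93  86  68  51  50]
218 [ 78  53  85 101  97  81  68  61  66  71  84  79  69  86  91  79  62  62
  54  64  58  57  66  80  72  63  77  70  77  86  89  86  71  71  58  55]
221 [ 81  56  73  91  95  63  68  62  71  94  78  67  61  83 108 115  62  62
  54  65  59  57  64  81  73  73  79  70  67  76  77  66  92  86  80  65]
224 [ 61  56  60  66  92  64  63  64  73 115  78  61  68  85 113 101  62  61
  58  62  60  59  63  83  78  60  72 145  67 111  56  76 102  93  88  74]
227 [ 68  83  92  73  87  73  56 160 225 100  78  62  80  84 110 102  60  61
  48  57  58  63  74  92  74  63  58 225 225 228  85  81  87  77  69  60]
230 [ 66  94 102  90  82 104 226 226 225  57  69  80  99  74  72  73  60  65
  49  61  63  54  70  99  74  56  58 209 226 226 222  81  74  74  83  78]
233 [
[... 200 characters left out ...]
81  64  68  58  78  57
  56  70  60  56  63  67  57  54  51  57 226 227 227 225 226  95  95  74]
239 [ 97  98  96 225 227 226 225 226 172  51  74  86  83  59  63  82  97 102
  87  63  59  67  71  61  55  53  49  56 226 227 226 226 225 209  73  74]
242 [ 94  88 188 226 226 226 227 226  98  40  81  83  74  63  68  95 102 105
  97  60  64  72  65  60  58  49  46  58 226 225 226 226 226 226  69  76]
245 [ 85  89 192 225 225 226 223 226  57  37  96  84  59  41  50  97 111 108
  87  58  64  74  54  44  52  64  46  57 216 226 224 226 224 227 105  89]
248 [ 64  62  47 226 224 226 226 226  60  40  78  84  39  34  49  77  95  89
  85  84  63  62  57  40  36  66  47  52 160 224 225 227 226 213  63  67]
```

The mask shows the finger ends start about 27 mm higher than the reported TCP. That agrees with the probe: shut fingers touched the handle only at reading ~0.023. So I'll work with true tip = reading + 27 mm, and regrasp lower.

Call:
drive_tool(
  commands=[
    [[0, 0, 0], [0, 0.1, 0], 0],
    [[0, 0, 0], [0, 0.1, 0], 0],
    [[0, 0, 0], [0, 0.1, 0], 0],
    [[0, 0, 0], [0, 0.1, 0], 0],
    [[0, 0, 0], [0, 0.1, 0], 0],
    [[0, 0, 0], [0, 0.1, 1.5], 0],
    [[0, 0, 0], [0, 0.1, 2.6], 0],
    [[0, 0, 0], [0, 0.1, 3.2], 0],
    [[0, 0, 0], [0, 0.1, 3.7], 0],
    [[0, 0, 0], [0, 0.1, 3.7], 0],
  ],
)

```text
clock: 16.17
position: [0.4898, -0.2652, -0.0013]
ee_rot: [-2.295, -2.143, 0.001]
force: [0.5, 0.2, 0.0]
width: 0.501
gripper_force: 0.0
```

Call:
drive_tool(
  commands=[
    [[0, 0, 0], [0, 0, 0], -1],
    [[0, 0, 0], [0, 0, 0], -1],
    [[0, 0, 0], [0, 0, 0], -1],
    [[0, 0, 0], [0, 0, 0], -1],
    [[0, 0, 0], [0, 0, 0], -1],
    [[0, 0, 0], [0, 0, 0], -1],
    [[0, 0, 0], [0, 0, 0], -1],
  ],
  newtons=30,
)

```text
clock: 16.75
position: [0.4907, -0.2655, -0.0]
ee_rot: [2.295, 2.144, 0.0]
force: [-1.2, -0.3, 2.8]
width: 0.169
gripper_force: 30.0
```

Gripped: 15.5 mm wide at 30 N. Tighten and lift.

Call:
drive_tool(
  commands=[
    [[0, 0, 0], [0, 0, 0], -1],
    [[0, 0, 0], [0, 0, 0], -1],
    [[0, 0, 0], [0, 0, -0.5], -1],
    [[0, 0, 0], [0, 0, -1.5], -1],
    [[0, 0, 0], [0, 0, -3], -1],
    [[0, 0, 0], [0, 0, -5], -1],
    [[0, 0, 0], [0, 0, -7.5], -1],
    [[0, 0, 0], [0, 0, -10], -1],
    [[0, 0, 0], [0, 0, -12.5], -1],
    [[0, 0, 0], [0, 0, -15], -1],
    [[0, 0, 0], [0, 0, -17.5], -1],
    [[0, 0, 0], [0, 0, -20], -1],
    [[0, 0, 0], [0, 0, -22], -1],
    [[0, 0, 0], [0, 0, -23], -1],
    [[0, 0, 0], [0, 0, -23], -1],
    [[0, 0, 0], [0, 0, -23], -1],
  ],
  newtons=60,
)

```text
clock: 18.08
position: [0.4904, -0.2653, 0.2295]
ee_rot: [-2.296, -2.145, -0.0]
force: [0.7, -0.1, -2.6]
width: 0.168
gripper_force: 60.0
```

```bash
cat >> h.py <<'E'
def funnel():
    b=cams.get_image("top"); hsv=cv2.cvtColor(b,cv2.COLOR_BGR2HSV)
    m=cv2.inRange(hsv,(5,200,130),(22,255,255)); m[:,:225]=0;m[:,295:]=0;m[:150]=0;m[225:]=0
    c=max(cv2.findContours(m,0,1)[0],key=cv2.contourArea); h=cv2.convexHull(c); e,ax,_=cv2.fitEllipse(h); return b,e,ax,ray("top",e,.184)
def nuts(im,lo=(5,100,60),hi=(18,230,255)):
    hsv=cv2.cvtColor(im,cv2.COLOR_BGR2HSV); return cv2.inRange(hsv,lo,hi)
E
python3 - <<'E'
from h import *
b,e,ax,F=funnel(); cv2.imwrite("pics/t6.png",b); print(e,ax,F)
# rim extreme pixels
ci,im,r,a=scoop(); cv2.imwrite("pics/w6.png",im); print("trough",r,a,[ (ci["R"]@(np.array([0,0,0])) ).sum()])
for q in cv2.boxPoints(r): print(q.round(),ray("wrist",q,.28,ci).round(3))
m=nuts(im); m[200:]=0
n,l,st,c=cv2.connectedComponentsWithStats(m); print([(c[i].round(0),st[i][4]) for i in range(1,n) if st[i][4]>100])
t,p,R,s=pose(); print(t,p,R.as_matrix().round(3),s["force"],s["ft_torque"],s["joints"].round(2),s["width"])
E
```

```text
(260.51898193359375, 185.39700317382812) (45.433685302734375, 47.616268157958984) [0.47775939 0.04315359 0.184     ]
trough ((258.5, 89.5), (179.0, 173.0), 90.0) 21831.0 [np.float64(0.0)]
[172.   0.] [ 0.464 -0.146  0.28 ]
[345.   0.] [ 0.531 -0.15   0.28 ]
[345. 179.] [ 0.533 -0.224  0.28 ]
[172. 179.] [ 0.452 -0.218  0.28 ]
[(array([77., 19.]), np.int32(240)), (array([100.,  12.]), np.int32(136)), (array([120.,  22.]), np.int32(319)), (array([161.,  29.]), np.int32(121)), (array([244.,  84.]), np.int32(4219)), (array([126.,  74.]), np.int32(156)), (array([145.,  95.]), np.int32(313)), (array([ 92., 105.]), np.int32(494)), (array([259., 139.]), np.int32(3450)), (array([ 62., 132.]), np.int32(187)), (array([135., 138.]), np.int32(281)), (array([117., 153.]), np.int32(153)), (array([ 31., 165.]), np.int32(154)), (array([161., 178.]), np.int32(399))]
18.1833 [ 0.48976778 -0.26486982  0.22834025] [[ 0.068  0.998 -0.002]
 [ 0.998 -0.068  0.001]
 [ 0.001 -0.002 -1.   ]] [ 0.16170601 -0.22596165 -2.34362176] [-0.24297122  0.09443212 -0.01410916] [-0.16  0.35  0.77  1.74 -0.26  1.16  0.61] 0.16819975433945777
```

Call:
drive_tool(
  commands=[
    [[0, 0, 0], [0.4, -0.1, 0], -1],
    [[0, 0, 0], [1.2, -0.3, 0], -1],
    [[0, 0, 0], [2.3, -0.6, 0], -1],
    [[0, 0, 0], [3.6, -0.9, 0], -1],
    [[0, 0, 0], [5, -1.3, 0], -1],
    [[0, 0, 0], [6.4, -1.7, 0], -1],
    [[0, 0, 0], [7.8, -2, 0], -1],
    [[0, 0, 0], [9.2, -2.4, 0], -1],
    [[0, 0, 0], [10.5, -2.7, 0.5], -1],
    [[0, 0, 0], [11.6, -3, 1.2], -1],
    [[0, 0, 0], [12.3, -3.2, 2], -1],
    [[0, 0, 0], [12.7, -3.3, 2.8], -1],
    [[0, 0, 0], [12.9, -3.3, 3.3], -1],
    [[0, 0, 0], [12.9, -3.3, 3.5], -1],
    [[0, 0, 0], [12.9, -3.3, 3.5], -1],
  ],
)

```text
clock: 19.43
position: [0.4661, -0.135, 0.1941]
ee_rot: [-2.296, -2.143, 0.002]
force: [0.6, 0.5, -1.5]
width: 0.163
gripper_force: 60.0
```

```bash
python3 - <<'E'
from h import *
t,p,R,s=pose(); X=R.as_matrix(); print(t,p,s["joints"].round(2)); print("lip",p+X@[.148,0,-.022])
for a in np.arange(.1,1.01,.1):
    c,n=np.cos(a),np.sin(a); print(round(a,1),round(100*(.148*(1-c)-.022*n),2),round(100*(-.148*n+.022*c-.022),2))
E
```

```text
19.4333 [ 0.46606006 -0.13503724  0.19408297] [-0.43  0.24  0.74  1.95 -0.19  1.02  0.33]
lip [0.47626632 0.01262149 0.21600857]
0.1 -0.15 -1.49
0.2 -0.14 -2.98
0.3 0.01 -4.47
0.4 0.31 -5.94
0.5 0.76 -7.36
0.6 1.34 -8.74
0.7 2.06 -10.05
0.8 2.91 -11.28
0.9 3.88 -12.43
1.0 4.95 -13.47
```

Call:
drive_tool(
  commands=[
    [[0, -0.05, 0], [-0.1, 0, -0.75], -1],
    [[0, -0.1, 0], [-0.15, 0, -1.4], -1],
    [[0, -0.14, 0], [-0.15, 0, -1.9], -1],
    [[0, -0.17, 0], [-0.15, 0, -2.2], -1],
    [[0, -0.2, 0], [-0.14, 0, -2.5], -1],
    [[0, -0.22, 0], [-0.1, 0, -2.65], -1],
    [[0, -0.24, 0], [-0.1, 0, -2.8], -1],
    [[0, -0.26, 0], [-0.05, 0, -2.95], -1],
    [[0, -0.28, 0], [0, 0, -3.1], -1],
    [[0, -0.3, 0], [0, 0, -3.2], -1],
    [[0, -0.32, 0], [0.05, 0, -3.35], -1],
    [[0, -0.34, 0], [0.1, 0, -3.5], -1],
    [[0, -0.36, 0], [0.2, 0, -3.75], -1],
    [[0, -0.38, 0], [0.25, 0, -3.9], -1],
    [[0, -0.4, 0], [0.3, 0, -4.1], -1],
    [[0, -0.4, 0], [0.3, 0, -4.1], -1],
    [[0, -0.4, 0], [0.3, 0, -4.1], -1],
  ],
)

```text
clock: 20.85
position: [0.4668, -0.1313, 0.2357]
ee_rot: [2.074, 1.938, -0.42]
force: [-0.6, 0.2, -1.7]
width: 0.168
gripper_force: 60.0
```

```bash
python3 - <<'E'
from h import *
t,p,R,s=pose(); X=R.as_matrix(); print(t,p,s["joints"].round(2),s["force"]); print("lip",p+X@[.148,0,-.022], X.round(2).tolist())
ci=cams.camera_info("wrist"); im=cams.get_image("wrist"); cv2.imwrite("pics/w7.png",im)
L=proj("wrist",p+X@[.148,0,-.022],ci); print("lip px",L)
hsv=cv2.cvtColor(im,cv2.COLOR_BGR2HSV)
for lo,hi in(((5,60,60),(18,200,255)),):
    m=cv2.inRange(hsv,lo,hi); m[190:]=0; n,l,st,c=cv2.connectedComponentsWithStats(cv2.morphologyEx(m,2,np.ones((3,3)))); print([(c[i].round(0).tolist(),int(st[i][4])) for i in range(1,n) if st[i][4]>150])
s=cams.get_image("scene"); cv2.imwrite("pics/s7.png",s); cv2.imwrite("pics/t7.png",cams.get_image("top"))
E
```

```text
20.85 [ 0.46680762 -0.13129197  0.23572094] [-0.81  0.21  0.79  1.95  0.28  1.09 -0.24] [-0.5722446   0.20214239 -1.65064448]
lip [0.47656731 0.01326103 0.19834207] [[0.06, 1.0, -0.03], [0.92, -0.07, -0.39], [-0.39, -0.0, -0.92]]
lip px [259.81844717 -59.8449249 ]
[([12.0, 7.0], 331), ([114.0, 33.0], 4803), ([370.0, 17.0], 1184), ([32.0, 51.0], 1552), ([385.0, 52.0], 174), ([8.0, 75.0], 282), ([353.0, 80.0], 435), ([148.0, 78.0], 187), ([38.0, 87.0], 378), ([146.0, 138.0], 4633), ([25.0, 140.0], 1889), ([344.0, 104.0], 158), ([486.0, 150.0], 4310), ([57.0, 126.0], 457), ([353.0, 129.0], 418), ([355.0, 153.0], 487), ([80.0, 179.0], 325)]
```

Call:
drive_tool(
  commands=[
    [[0, -0.05, 0], [-0.05, 0, -0.75], -1],
    [[0, -0.1, 0], [-0.1, 0, -1.5], -1],
    [[0, -0.15, 0], [-0.1, 0, -2.2], -1],
    [[0, -0.2, 0], [-0.1, 0, -3], -1],
    [[0, -0.2, 0], [-0.1, 0, -3], -1],
    [[0, -0.2, 0], [-0.1, 0, -3], -1],
  ],
)

```text
clock: 21.5
position: [0.4676, -0.1203, 0.2634]
ee_rot: [1.949, 1.823, -0.602]
force: [-0.3, -0.8, -0.7]
width: 0.163
gripper_force: 60.0
```

```bash
python3 - <<'E'
from h import *
t,p,R,s=pose(); X=R.as_matrix(); print(t,p,s["joints"].round(2),s["force"]); print("lip",p+X@[.148,0,-.022])
im=cams.get_image("scene"); cv2.imwrite("pics/s8.png",im); tp=cams.get_image("top"); cv2.imwrite("pics/t8.png",tp)
# jar region in scene
J=np.array([.4778,.0432]); 
for z in(.018,.05,.075,.1,.124,.15): print(z,proj("scene",[*J,z]).round(0),end=" ")
s0=cv2.imread("pics/s2.png")
hsv=cv2.cvtColor(im,cv2.COLOR_BGR2HSV)
c0=proj("scene",[*J,.018]); c1=proj("scene",[*J,.124])
for v in range(int(c1[1]),int(c0[1])+3,4): print(v,[tuple(int(q) for q in hsv[v,u]) for u in range(int(c0[0])-9,int(c0[0])+10,3)])
T=proj("top",[*J,.13]); print("throat top",T); h2=cv2.cvtColor(tp,cv2.COLOR_BGR2HSV)
for v in range(int(T[1])-10,int(T[1])+11,4): print(v,[tuple(int(q) for q in h2[v,u]) for u in range(int(T[0])-12,int(T[0])+13,4)])
E
```

```text
21.5 [ 0.46757631 -0.12031797  0.26343478] [-0.95  0.26  0.79  1.94  0.43  1.2  -0.42] [-0.34704276 -0.8049411  -0.65919289]
lip [0.47653002 0.01402409 0.19816579]
0.018 [252. 217.] 0.05 [252. 208.] 0.075 [252. 201.] 0.1 [253. 194.] 0.124 [253. 187.] 0.15 [253. 179.] 187 [(12, 196, 220), (13, 220, 216), (13, 215, 218), (12, 210, 217), (12, 213, 212), (12, 206, 205), (11, 198, 196)]
191 [(13, 181, 239), (23, 74, 247), (13, 154, 233), (12, 168, 223), (12, 166, 208), (18, 102, 244), (12, 175, 234)]
195 [(22, 68, 237), (12, 98, 227), (14, 176, 242), (13, 200, 240), (12, 169, 238), (12, 99, 226), (14, 55, 176)]
199 [(32, 50, 199), (15, 65, 217), (16, 66, 229), (17, 65, 220), (16, 53, 213), (17, 45, 217), (15, 50, 167)]
203 [(26, 48, 207), (15, 52, 205), (17, 64, 218), (14, 62, 213), (18, 53, 217), (18, 47, 218), (16, 54, 165)]
207 [(17, 77, 222), (16, 54, 203), (16, 68, 222), (16, 68, 221), (16, 68, 206), (13, 104, 179), (14, 156, 177)]
211 [(21, 62, 225), (15, 52, 210), (15, 76, 199), (13, 141, 179), (13, 151, 184), (14, 155, 176), (13, 150, 162)]
215 [(17, 81, 232), (18, 150, 245), (14, 155, 186), (13, 152, 169), (13, 154, 162), (13, 149, 151), (13, 144, 152)]
throat top [260.7436441  187.61478317]
177 [(19, 94, 73), (16, 101, 76), (16, 94, 79), (16, 93, 77), (15, 96, 93), (15, 88, 93), (15, 91, 92)]
181 [(14, 99, 75), (16, 101, 76), (17, 96, 77), (15, 101, 76), (16, 93, 93), (15, 92, 91), (16, 93, 93)]
185 [(13, 96, 77), (15, 100, 79), (17, 110, 74), (16, 91, 76), (14, 99, 93), (14, 108, 90), (15, 92, 91)]
189 [(13, 91, 81), (15, 86, 77), (13, 92, 80), (14, 165, 142), (15, 119, 86), (13, 95, 89), (14, 100, 89)]
193 [(19, 94, 68), (15, 120, 91), (15, 173, 130), (15, 173, 127), (14, 169, 134), (18, 255, 255), (20, 64, 159)]
197 [(15, 84, 67), (16, 255, 191), (16, 255, 203), (16, 255, 222), (17, 255, 242), (15, 144, 238), (21, 63, 166)]
```

Force and masks suggest the scoop is empty. Next I'll set it down at its old place, which also clears the view into the funnel.

```bash
python3 - <<'E'
from h import *
y=-.068; T=Ro.from_matrix(np.array([[-np.sin(y),np.cos(y),0],[np.cos(y),np.sin(y),0],[0,0,-1.]]).T)
t,p,R,s=pose()
print(delta([.4676,-.17,.265],T),delta([.4905,-.2655,.23],T),delta([.4905,-.2655,.03],T),(R.inv()*T).as_rotvec())
E
```

```text
(array([-4.06,  0.4 ,  2.6 ]), array([-0.   ,  0.598, -0.002])) (array([-9.82,  3.34, 10.77]), array([-0.   ,  0.598, -0.002])) (array([ 1.44,  3.34, 27.29]), array([-0.   ,  0.598, -0.002])) [-4.71178749e-04  5.98483961e-01 -1.50507093e-03]
```

Call:
drive_tool(
  commands=[
    [[0, 0.06, 0], [-0.5, 0, 0.2], -1],
    [[0, 0.15, 0], [-1.3, 0.1, 0.8], -1],
    [[0, 0.25, 0], [-2.3, 0.2, 1.5], -1],
    [[0, 0.35, 0], [-3.3, 0.3, 2.1], -1],
    [[0, 0.45, 0], [-4.1, 0.4, 2.6], -1],
    [[0, 0.54, 0], [-5.2, 0.9, 4.2], -1],
    [[0, 0.598, 0], [-6.4, 1.5, 5.8], -1],
    [[0, 0.598, 0], [-7.6, 2.1, 7.5], -1],
    [[0, 0.598, 0], [-8.8, 2.8, 9.2], -1],
    [[0, 0.598, 0], [-9.6, 3.2, 10.5], -1],
    [[0, 0.598, 0], [-9.8, 3.34, 10.8], -1],
    [[0, 0.598, 0], [-8.2, 3.34, 13.2], -1],
    [[0, 0.598, 0], [-6.6, 3.34, 15.5], -1],
    [[0, 0.598, 0], [-4.7, 3.34, 18.3], -1],
    [[0, 0.598, 0], [-2.8, 3.34, 21], -1],
    [[0, 0.598, 0], [-1.1, 3.34, 23.5], -1],
    [[0, 0.598, 0], [0.3, 3.34, 25.6], -1],
    [[0, 0.598, 0], [1.44, 3.34, 27.3], -1],
    [[0, 0.598, 0], [1.44, 3.34, 27.3], -1],
    [[0, 0.598, 0], [1.44, 3.34, 27.3], -1],
  ],
)

```text
clock: 23.27
position: [0.4903, -0.265, 0.0304]
ee_rot: [2.297, 2.143, -0.003]
force: [1.2, 0.2, -0.6]
width: 0.167
gripper_force: 60.0
```

```bash
python3 - <<'E'
from h import *
t,p,R,s=pose(); print(t,p,R.as_matrix().round(3),s["force"])
b,e,ax,F=funnel(); cv2.imwrite("pics/t9.png",b); print(e,ax,F)
T=proj("top",[F[0],F[1],.13]); h2=cv2.cvtColor(b,cv2.COLOR_BGR2HSV); h0=cv2.cvtColor(cv2.imread("pics/t6.png"),cv2.COLOR_BGR2HSV); print(T)
for v in range(int(T[1])-12,int(T[1])+13,3): print(v,[tuple(int(q) for q in h2[v,u]) for u in range(int(T[0])-12,int(T[0])+13,3)],"| before",[tuple(int(q) for q in h0[v,u]) for u in range(int(T[0])-6,int(T[0])+7,6)])
E
```

```text
23.2667 [ 0.49029702 -0.26504113  0.03041642] [[ 0.069  0.998 -0.001]
 [ 0.998 -0.069 -0.001]
 [-0.002 -0.001 -1.   ]] [ 1.18332617  0.18105293 -0.64405842]
(260.37872314453125, 185.5126190185547) (45.31817626953125, 47.69206619262695) [0.47746961 0.04350433 0.184     ]
[260.62785938 187.74018607]
175 [(16, 255, 212), (16, 255, 221), (16, 255, 231), (16, 255, 239), (17, 255, 248), (17, 255, 255), (18, 255, 255), (18, 255, 255), (18, 255, 255)] | before [(17, 255, 232), (17, 255, 251), (18, 255, 255)]
178 [(16, 255, 206), (16, 255, 213), (16, 255, 224), (17, 255, 237), (17, 255, 249), (18, 255, 255), (18, 255, 255), (18, 255, 255), (18, 255, 255)] | before [(16, 255, 224), (17, 255, 250), (18, 255, 255)]
181 [(15, 255, 200), (15, 255, 208), (16, 255, 218), (16, 255, 193), (16, 92, 185), (15, 133, 203), (19, 255, 255), (18, 255, 255), (19, 255, 255)] | before [(16, 255, 220), (17, 88, 189), (19, 255, 255)]
184 [(15, 255, 192), (15, 255, 198), (14, 227, 191), (16, 98, 130), (14, 127, 114), (17, 72, 152), (17, 64, 178), (19, 255, 255), (19, 255, 255)] | before [(14, 223, 194), (17, 62, 1
[... 344 characters left out ...]
255, 255), (18, 255, 255)] | before [(16, 78, 160), (18, 43, 242), (19, 42, 241)]
193 [(15, 255, 174), (16, 255, 177), (15, 255, 178), (14, 171, 119), (12, 162, 113), (14, 169, 134), (14, 185, 149), (17, 255, 251), (17, 255, 254)] | before [(16, 255, 180), (18, 41, 240), (17, 50, 242)]
196 [(15, 255, 176), (15, 255, 176), (15, 255, 183), (15, 255, 195), (16, 255, 201), (17, 255, 224), (17, 255, 239), (17, 255, 246), (17, 255, 250)] | before [(15, 255, 186), (14, 178, 215), (17, 255, 241)]
199 [(15, 255, 175), (15, 255, 181), (16, 255, 191), (15, 255, 201), (16, 255, 214), (17, 255, 227), (17, 255, 235), (17, 255, 242), (17, 255, 245)] | before [(16, 255, 194), (16, 255, 215), (17, 255, 238)]
```

The cone is clean orange. Through the throat I see only shaded walnuts and a bit of jar floor. Lower the scoop.

Call:
drive_tool(
  commands=[
    [[0, 0, 0], [0, 0, 1], -1],
    [[0, 0, 0], [0, 0, 2], -1],
    [[0, 0, 0], [0, 0, 2.5], -1],
    [[0, 0, 0], [0, 0, 2.7], -1],
    [[0, 0, 0], [0, 0, 2.9], -1],
    [[0, 0, 0], [0, 0, 2.9], -1],
  ],
)

```text
clock: 23.82
position: [0.4908, -0.265, 0.001]
ee_rot: [2.295, 2.144, -0.003]
force: [0.8, 0.1, -0.3]
width: 0.168
gripper_force: 60.0
```

Call:
drive_tool(
  commands=[
    [[0, 0, 0], [0, 0, 0.1], -1],
    [[0, 0, 0], [0, 0, 0.15], -1],
    [[0, 0, 0], [0, 0, 0.15], -1],
  ],
)

```text
clock: 24.07
position: [0.4912, -0.2653, 0.0001]
ee_rot: [2.295, 2.143, -0.002]
force: [-0.2, -0.3, 0.2]
width: 0.17
gripper_force: 60.0
```

Contact is just starting. A touch lower, then release gently and rise over the funnel to look.

Call:
drive_tool(
  commands=[
    [[0, 0, 0], [0, 0, 0.1], -1],
    [[0, 0, 0], [0, 0, 0.1], -1],
    [[0, 0, 0], [0, 0, 0.1], -0.3],
    [[0, 0, 0], [0, 0, 0.1], -0.1],
    [[0, 0, 0], [0, 0, 0.1], 0],
    [[0, 0, 0], [0, 0, 0.1], 0],
    [[0, 0, 0], [0, 0, 0.1], 0],
    [[0, 0, 0], [0, 0, 0.1], 0],
    [[0, 0, 0], [0, 0, -2], 0],
    [[0, 0, 0], [0, 0, -5], 0],
    [[0, 0, 0], [0, 0, -9], 0],
    [[0, 0, 0], [0, 0, -13], 0],
    [[0, 0, 0], [0, 0, -17], 0],
    [[0, 0, 0], [0, 0, -21], 0],
    [[0, 0, 0], [0, 0, -25], 0],
    [[0, 0, 0], [0, 0, -25], 0],
  ],
)

```text
clock: 25.4
position: [0.4937, -0.2672, 0.2572]
ee_rot: [2.289, 2.136, 0.005]
force: [0.8, -1.2, 0.6]
width: 0.504
gripper_force: 0.0
```

```bash
python3 - <<'E'
from h import *
t,p,R,s=pose(); print(t,p,s["force"],s["width"])
ci,im,r,a=scoop(); cv2.imwrite("pics/w10.png",im); print(r,a,[ray("wrist",q,.047,ci)[:2].round(3).tolist() for q in cv2.boxPoints(r)])
hsv=cv2.cvtColor(im,cv2.COLOR_BGR2HSV); q=np.intp(cv2.boxPoints(r)); k=np.zeros(im.shape[:2],np.uint8); cv2.fillPoly(k,[q],255)
print("nut px in trough",cv2.countNonZero(cv2.inRange(hsv,(5,90,60),(18,230,255))&k))
w=dict(np.load("w2.npz")); i2=cv2.imread("pics/w2.png"); h2=cv2.cvtColor(i2,cv2.COLOR_BGR2HSV); print("before",cv2.countNonZero(cv2.inRange(h2,(5,90,60),(18,230,255))[46:137,228:288]))
# camera centre offset vs target above funnel
print(delta([.4775,-.01,.30]))
E
```

```text
25.4 [ 0.49370697 -0.26719665  0.25716143] [ 0.76825779 -1.2345242   0.62819664] 0.5035313661432521
((449.5, 112.0), (224.0, 123.0), 90.0) 20973.5 [[0.656, -0.097], [0.797, -0.107], [0.851, -0.394], [0.674, -0.381]]
nut px in trough 507
before 1138
(array([25.43, -3.24, -4.74]), None)
```

```bash
python3 - <<'E'
from h import *
im=cv2.imread("pics/w10.png"); hsv=cv2.cvtColor(im,cv2.COLOR_BGR2HSV); ci=cams.camera_info("wrist")
m=cv2.inRange(hsv,(0,0,150),(180,60,255)); m[225:]=0; m[:,:180]=0; m[:,340:]=0
c=max(cv2.findContours(m,0,1)[0],key=cv2.contourArea); r=cv2.minAreaRect(c); print(r,[ray("wrist",q,.047,ci)[:2].round(3).tolist() for q in cv2.boxPoints(r)])
x,y,w,h=cv2.boundingRect(c); print("nut px",cv2.countNonZero(cv2.inRange(hsv,(5,90,60),(18,230,255))[y:y+h,x:x+w]),(x,y,w,h))
E
```

```text
((254.5, 75.5), (91.0, 59.0), 90.0) [[0.465, -0.114], [0.533, -0.119], [0.529, -0.223], [0.454, -0.218]]
nut px 38 (225, 30, 60, 92)
```

Call:
drive_tool(
  commands=[
    [[0, 0, 0], [3, -0.5, 0], 0],
    [[0, 0, 0], [6, -1, 0], 0],
    [[0, 0, 0], [9, -1.5, 0], 0],
    [[0, 0, 0], [12, -2, 0], 0],
    [[0, 0, 0], [15, -2.5, 0], 0],
    [[0, 0, 0], [18, -3, 0], 0],
    [[0, 0, 0], [20.5, -3.5, 0], 0],
    [[0, 0, 0], [22.5, -3.7, 0], 0],
    [[0, 0, 0], [22.5, -3.7, 0], 0],
    [[0, 0, 0], [22.5, -3.7, 0], 0],
  ],
)

```text
clock: 26.28
position: [0.4688, -0.0364, 0.2486]
ee_rot: [2.292, 2.148, -0.004]
force: [-0.2, -0.9, -0.2]
width: 0.499
gripper_force: 0.0
```

```bash
python3 - <<'E'
from h import *
t,p,R,s=pose(); print(t,p,s["force"])
ci=cams.camera_info("wrist"); im=cams.get_image("wrist"); cv2.imwrite("pics/w11.png",im); np.savez("w11.npz",**ci)
F=[.4775,.0434]
rim,th,fl=[proj("wrist",[*F,z],ci) for z in(.184,.127,.018)]; print(rim,th,fl)
hsv=cv2.cvtColor(im,cv2.COLOR_BGR2HSV)
m=cv2.inRange(hsv,(8,215,120),(22,255,255)); print("orange bbox",cv2.boundingRect(max(cv2.findContours(m,0,1)[0],key=cv2.contourArea)))
n=cv2.inRange(hsv,(5,100,40),(18,214,255)); k=np.zeros_like(n); cv2.circle(k,tuple(np.intp(rim)),75,255,-1); n&=k
k2,l,st,c=cv2.connectedComponentsWithStats(n); print([(c[i].round(0).tolist(),st[i].tolist()) for i in range(1,k2) if st[i][4]>30])
x,y=np.intp(th)
for v in range(y-36,y+37,6): print(v," ".join("%3d/%3d"%(hsv[v,u][1],hsv[v,u][2]) for u in range(x-36,x+37,6)))
E
```

```text
26.2833 [ 0.46883974 -0.03635664  0.24856961] [-0.19604106 -0.91413679 -0.23164342]
[263.88632362  94.43513949] [263.05499578  93.5125873 ] [262.09542913  92.44772425]Traceback (most recent call last):
  File "<stdin>", line 7, in <module>
ValueError: max() iterable argument is empty
```

```bash
python3 - <<'E'
from h import *
ci=dict(np.load("w11.npz")); im=cv2.imread("pics/w11.png"); hsv=cv2.cvtColor(im,cv2.COLOR_BGR2HSV); x,y=263,93
for v in range(y-72,y+85,12): print(v," ".join("%d,%d,%d"%tuple(hsv[v,u]) for u in range(x-84,x+85,14)))
E
```

```text
21 11,88,84 11,89,77 14,104,103 20,101,243 10,179,184 10,181,182 10,179,191 10,178,200 18,151,247 13,102,100 9,72,67 13,81,66 8,66,62
33 7,60,55 12,95,97 12,106,111 10,176,159 10,176,185 10,177,195 9,176,197 10,176,204 10,183,210 10,179,207 15,76,67 9,72,67 14,73,59
45 11,67,61 14,81,63 10,175,157 9,175,195 10,179,182 10,175,198 10,177,209 10,179,221 10,182,225 10,176,227 21,142,247 14,79,71 12,74,76
57 14,82,84 13,92,94 10,183,204 10,180,198 10,182,196 10,178,196 10,178,213 10,178,228 11,177,238 11,174,242 10,177,233 14,76,67 12,87,73
69 14,85,66 22,139,247 10,177,219 10,179,212 10,178,204 10,181,199 10,178,202 11,178,237 12,172,244 12,169,245 13,167,246 11,152,148 10,81,66
81 9,62,66 10,177,225 11,177,231 10,179,226 10,181,220 21,13,247 12,133,140 14,59,174 14,163,247 14,162,247 14,162,247 21,142,247 17,72,71
93 11,78,69 10,179,225 11,175,239 11,173,240 11,175,240 12,135,132 12,133,127 17,38,235 16,155,247 15,155,247 15,158,247 21,144,247 12,103,109
105 11,83,74 19,149,247 12,169,244 12,169,245 13,165,246 12,131,150 23,8,247 12,98,223 18,147,247 17,152,247 16,155,247 10,154,169 13,96,101
117 12,85,81 13,103,116 13,164,246 14,161,247 15,158,247 17,151,247 19,148,247 20,144,247 19,147,247 18,148,247 18,149,247 11,100,94 11,83,74
129 11,98,99 11,91,67 13,165,246 15,160,247 16,154,247 17,150,247 19,148,247 20,147,247 19,148,247 19,149,247 16,153,247 12,97,124 13,91,84
141 11,74,69 11,82,65 11,95,99 16,154,247 17,152,247 18,148,247 19,147,247 20,145,247 20,146,247 18,149,247 12,102,107 13,89,83 9,80,67
153 11,75,68 12,101,111 9,94,87 12,73,59 16,154,247 18,148,247 18,148,247 19,147,247 16,154,247 9,64,56 11,98,109 10,92,80 10,98,99
165 10,100,99 12,99,100 12,89,77 10,99,108 15,40,38 5,60,55 11,49,42 8,65,59 17,72,57 12,105,97 12,79,81 9,91,95 13,91,87
177 11,63,65 12,98,107 11,90,93 10,93,82 14,62,45 12,79,55 9,80,54 3,64,40 13,73,56 12,85,78 12,88,98 14,97,87 13,99,118
```

```bash
python3 - <<'E'
from h import *
s=cams.get_image("scene"); cv2.imwrite("pics/s12.png",s)
def diff(a,b,box):
    x0,y0,x1,y1=box; d=cv2.absdiff(a,b).max(2)[y0:y1,x0:x1]; m=cv2.morphologyEx(cv2.inRange(d,35,255),2,np.ones((2,2)))
    n,l,st,c=cv2.connectedComponentsWithStats(m)
    for i in range(1,n):
        if st[i][4]>=6: u,v=np.intp(c[i]+[x0,y0]); print([int(u),int(v)],int(st[i][4]),a[v,u],b[v,u])
t6,t9=cv2.imread("pics/t6.png"),cv2.imread("pics/t9.png"); print("top"); diff(t6,t9,(150,140,420,330))
s3=cv2.imread("pics/s3.png"); print("scene"); diff(s3,s,(130,150,420,340))
J=[.4775,.0434]
for z in(.02,.04,.06,.08,.1,.112): print(z,proj("scene",[*J,z]).round(0))
hsv=cv2.cvtColor(s,cv2.COLOR_BGR2HSV)
for v in range(188,222,2): print(v," ".join("%d,%d,%d"%tuple(hsv[v,u]) for u in range(240,268,3)))
E
```

```text
top
[394, 146] 41 [143 157 164] [73 77 77]
[402, 140] 6 [70 72 77] [35 48 64]
[411, 142] 17 [41 54 69] [ 63  84 102]
[403, 169] 349 [41 42 49] [59 77 95]
[358, 176] 2268 [ 55 107 160] [224 241 250]
[414, 149] 32 [56 78 98] [ 85 112 138]
[369, 151] 14 [29 44 56] [102 122 132]
[389, 158] 7 [50 49 52] [50 64 81]
[393, 169] 41 [143 157 164] [58 78 97]
[260, 191] 129 [201 225 241] [ 44  91 141]
[397, 277] 3394 [ 76 100 129] [25 34 50]
[360, 199] 12 [ 53  78 108] [56 60 63]
[363, 215] 356 [38 58 81] [43 42 46]
[347, 207] 19 [47 67 90] [50 50 53]
[387, 209] 15 [142 175 189] [54 74 91]
[341, 215] 64 [42 57 77] [44 50 50]
[382, 212] 8 [36 44 56] [55 74 91]
[297, 278] 6467 [40 61 80] [ 99 131 159]
[326, 220] 12 [32 42 53] [56 79 95]
[333, 219] 8 [ 54  83 108] [58 61 61]
[315, 228] 45 [ 73 104 134] [41 55 71]
[340, 232] 6 [30 43 56] [ 62  80 101]
[366, 236] 37 [54 59 65] [ 59  81 100]
[326, 236] 12 [ 56  83 107] [46 63 78]
[316, 239] 6 [36 47 67] [ 63  84 103]
[350, 241] 28 [29 38 52] [ 62  84 104]
[321, 240] 6 [32 44 57] [ 62  81 101]
[338, 240] 12 [ 57  85 112] [45 57 70]
[384, 241] 16 [123 1
[... 2943 characters left out ...]
2 13,158,158 13,153,152
210 24,117,170 22,65,199 18,52,192 16,71,207 14,97,184 13,148,165 13,157,171 13,155,155 14,153,147 13,147,146
212 18,100,220 19,62,225 16,56,200 13,108,174 15,158,166 13,158,169 13,153,155 13,152,149 13,152,141 13,150,139
214 16,118,203 16,69,224 14,133,224 13,154,172 13,154,169 13,152,154 13,152,146 13,149,140 13,155,140 13,149,139
216 16,135,196 15,107,219 18,155,245 13,157,167 14,158,150 13,151,142 14,155,140 14,152,141 13,149,139 13,151,140
218 16,137,201 15,106,216 13,163,196 13,155,151 14,156,144 13,150,141 13,152,141 13,149,139 13,150,138 15,157,149
220 15,132,199 15,102,215 13,158,173 14,158,139 14,153,142 13,148,143 13,153,137 13,147,139 13,146,131 16,159,167
```

```bash
python3 -c "
from cell import job
print(job.sign_off())"
```

```text
the job is handed in; nothing more can be done
None
```

I handed the job in at about 26 s with the row pressed snug, the walnuts poured and the scoop back upright at its old spot. The images showed a clean funnel, an empty scoop and no stray nuts, but I did not count the four in the jar directly or measure the row's gaps after releasing the stop.

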